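Seat a cast tag in the drilling jig and clamp it

ROBOT

A 6-joint arm with a two-finger parallel gripper is mounted at the origin on a cart in front of the work surface, level with it; the furniture and walls round the work are solid. World frame = base frame: x ahead of the robot, y to its left, z up, the work surface at z = 0. Lengths are in m, angles in rad, forces in N, time in s.
With the tool pointing down it reaches from about 0.3 to 0.875 m from the base axis. Payload 4.2 kg.
Tool frame: the origin (TCP) lies at the very end of the fingers, on their centre line; the grasp point (between the pads) lies 19 mm behind it (arm.pinch_z is the distance from the TCP to the grasp point, in m); z points along the fingers, y is the line along which they close (so a half turn about z gives the same grasp; the last joint's range is limited). The gripper opens to 85 mm and grips with 20 to 120 N. Pads are 22 mm wide; open, the fingers measure 114 mm over their backs; the gripper's body (76 mm by 85 mm) begins 54 mm behind the grasp point. The pads swing forward as they close: fully open they stand 13 mm farther back than shut.
Start: joints at [-1.187, 0.32, 1.565, -0, 1.257, -0.02], TCP at [0.226, -0.529, 0.231] pointing down, gripper open.
Joint ranges: [-3.11, 3.11], [-0.84, 2.01], [0.21, 2.61], [-1.34, 4.49], [0.05, 2.63], [-2.56, 2.56]. Speed limits (rad/s): [2.57, 2.57, 3.14, 3.14, 3.14, 3.14].

INTERFACE

Orientations are given as [roll, pitch, yaw] about the fixed x, y, z axes, in that order (R = Rz(yaw) Ry(pitch) Rx(roll)).
In Python, from bench import arm, eyes, models gives the robot as it stands. The module is installed in compiled form; this text tells all that it offers.
- The arm moves only by the tool arm_command, never from a script. Its argument "deltas" is a list of rows, each a list of 5 numbers: the closure, from 0 (fully open) to 1 (shut), then the shift along the tool's x, y, z in units of 0.05 m (1.0 is 0.05 m), then the turn about the tool's z in units of 0.15 rad (1.0 is 0.15 rad). In form: [[grip, dx, dy, dz, turn], ...]. A call has 1 to 20 rows; each row shifts and turns the commanded pose from where the row before left it, along the tool's axes as they then stand; what a row does not reach is not made up. A row lasts 1/10 s, in which the tool goes at most 50 mm and 8.59 degrees, less where a joint would pass 70% of its speed; a pose out of reach is approached as far as the arm can. A call with a number of a shift or a turn outside -1 to 1 is refused whole. A call with a gripper value outside its range is refused whole. The fingers move at their own pace and stop on an object; "grip_force" is the grip in N (left out, the last holds). Time passes only in rows, so rows that do not move let the fingers close. It gives the time, the measured TCP pose, the force, the opening and the grip force at its end, in the units of the state.
- arm.read_state(): the state, without advancing time (a new reading comes with each control period).
- eyes.snapshot(name): name is "scene" or "top" or "wrist"; returns a dict with "color" (480x640x3 uint8, red, green, blue), "fx", "fy", "cx", "cy" (pixels), "world_from_camera" (4x4, takes a point from camera to world coordinates). Camera axes: x right, y up, looking along -z (the intrinsics and any distortion apply to the point x, -y, -z); pixel columns grow to the right and rows downward; lengths in m; the calibration is good to about 2 mm. A picture is of the moment at which its call begins. There is no depth.
- arm.finish_job(): hands the job in; it is judged then, once.
Trained networks look in the newest picture that a camera, given by its name, has taken for a name from the list of things; names that differ only in an ending like _2 or _b are one class to them, and where a whole thing is asked for, a point or a joint stands for the part that bears it (a point fixed in the world has none). Each returns a list of dicts, best first, with "p" (0 to 1); they miss things now and then, are a little off and sometimes report something else, mostly with a low value. They report only what shows in the picture. A call takes as long as a camera call. They do not tell look-alikes from the thing itself.
- models.masks_of(camera, target): "mask" (480x640 bool, what is visible of it) and "rect" ([centre column, centre row, width, height] in pixels, round what is visible of it).
The state is a dict: "time_s": time; "joint_pos": joint angles; "qvel": joint speeds; "joint_torque": joint torques, N m; "tool_pos": TCP position; "tcp_rot": TCP orientation; "force": force on the tool from outside, world axes, zero at the start; "torque": the same for the moment, N m; "grip_width": finger opening in m; "grip_force": force on a finger pad.
Only numpy, scipy, OpenCV 4.12 (cv2) and the standard library are available. Lean on these libraries where they do the work, as an engineer would, in place of code of your own. Each camera call takes 0.05 s, during which the arm holds its last target. There are 200 camera calls.

TASK

A purple cast resin bag tag lies loose on the board of the drilling jig. With a fingertip, first push it flat against the aluminium rail, then slide it along the rail, under the clear bush plate, until it is fully home in the corner against the end stop; then push the red knob of the cam lever round as far as it goes, so that the cam clamps the tag there. Slide the tag and never lift or tip it, and leave the things standing round the jig alone.

Things in the scene. Friction and masses are not known exactly. Their poses are not given: they have to be found in the camera images.
- jig: drilling jig bolted to the bench: plywood board 12 mm thick, x -79..51, y -132..108 mm, top at z 12. Its frame, used for all mm below: origin on the bench surface; x across the board towards the rail (away from the robot at yaw 0), y along the rail towards the end stop (robot's left at yaw 0), z up. A seated tag has its centre at x 8, y 49, axes parallel to the jig's
- rail_face (a point): point on the inner face of the aluminium rail, at jig x 30, y -40, z 17 mm. The rail stands 10 mm above the board (top z 22) along the far side, from y -130 to 106, its inner face in the plane x 30
- stop_face (a point): point on the end stop's inner face, at jig x 8, y 85, z 17 mm; the stop is 10 mm high. The pocket's near wall (front cheek, y 54..85, 10 mm high) has its inner face at x -15.8 and a pointed lead-in nose: the pocket is 45.8 mm wide for the 44 mm tag
- bush (a point): axis of the brass drill bush, jig x 8, y 73, at the height of the tag's top face (z 20 mm). The bush (top at z 32) sits in a clear plate that covers the pocket at x -30..46, y 62..103, z 22.3..28.3 mm; a seated tag's last 49 mm stick out of it towards -y
- tag: the loose purple resin tag with glitter flecks, 44 (its x) x 72 (its y) x 8 (z) mm, about 35 g, corners rounded 5 mm; it starts on the jig's board, off the rail, turned by up to 0.3 rad; its origin is the centre of its underside. Its +y end (with the white drill mark) points roughly towards the end stop; seated, its axes are parallel to the jig's. It slides with ordinary friction
- tag_mark (a point): white dot on the tag's top face where the hole will be drilled, 24 mm from the tag's centre towards its +y end; it lies below the bush when the tag is home
- clamp (a joint): angle of the cam lever (rad) about the vertical pivot; starts open at 0 to 0.25, grows as the lever is pushed counter-clockwise seen from above, touches the seated tag at about 1.1 and reaches its stop, fully clamped, at 1.66. Stiff hinge (0.06 N m) that stays where it is left; closing takes 1 N at the knob, up to 7 N as the cam tightens
- clamp_pivot (a point): pivot of the cam lever, at jig x -31.8, y 35, z 26.5 mm. On it, under the lever, turns a black eccentric cam disc 30 mm across, z 13 to 22 mm: as the lever closes, the disc's far side swells towards the rail and presses the tag against rail and stop
- clamp_knob (a point): middle of the upright red knob, 70 mm from the pivot on the lever's free end: 15 mm across, from jig z 30 to 58 mm; steel arm below it at z 22.5 to 26.5. In the jig frame it lies from the pivot at angle 2.705 rad + joint value, counter-clockwise from jig x: open it points to the robot and the end-stop side, closed to the robot and away from the end stop
- tag_drilled: bystander: a teal resin tag of the same size, already drilled, lying on the bench beyond the open end of the jig; origin at the centre of its underside
- vial_orange: bystander: small vial of orange glitter with white cap, 27 mm across, 44 mm tall, behind the rail; origin at the centre of its foot
- dropper_teal: bystander: teal dropper bottle with black cap, 25 mm across, 80 mm tall, behind the rail; origin at the centre of its foot
Mind the look-alikes: they are no part of the job. There is more than one size of the tag; the job needs the smallest.

How it is judged:
By the outcome, as a careful person would: the job done as asked, in the order asked, and still so for the second after the job is handed in, with the robot touching nothing.
It also fails if it takes over 64 s, if anything falls off the work surface, if the arm or the gripper's body presses on something with over 40 N, if the wrist force passes 120 N, or if a joint passes its speed limit or range.

## Working session

There is one attempt and no reset: what is moved stays moved. The work goes in short steps, Python scripts to look and compute and a tool call to move; the robot and the scene stay as the last step left them, time stands still between calls to the robot, and variables do not carry over. Pictures are saved under pics/ and viewed, at most 10 in all, crops included, and the job is handed in when it is done.

Besides the shell and the picture viewer there is one more tool, called after "Request:" as a command line: name --pt "numbers of a row" for each row, then --argument value for the rest. arm_command: Moves the arm, as the interface text tells. Shifts and turns lie within -1 to 1; 1 stands for 0.05 m of shift or 0.15 rad of turn. Its arguments: {"type":"object","properties":{"deltas":{"type":"array","items":{"type":"array","items":{"type":"number"}}},"grip_force":{"type":"number"}},"required":["deltas"]}

```bash
mkdir -p pics; python3 - <<'E'
from bench import arm, eyes, models
import cv2,numpy as np
s=arm.read_state();print({k:np.round(v,3).tolist() for k,v in s.items()})
for n in ["scene","top"]:
    d=eyes.snapshot(n);cv2.imwrite(f"pics/{n}1.png",d["color"][:,:,::-1])
    print(n,d["fx"],d["cx"],d["cy"],np.round(d["world_from_camera"],3).tolist(), [k for k in d])
    for t in ["tag","clamp_knob","rail_face","tag_mark","jig","bush"]:
        try:print(t,[(round(r["p"],2),np.round(r["rect"]).tolist()) for r in models.masks_of(n,t)])
        except Exception as e:print(t,e)
E
```

```text
{'time_s': 0.0, 'joint_pos': [-1.187, 0.32, 1.566, -0.0, 1.257, -0.02], 'qvel': [-0.002, 0.001, -0.0, 0.001, 0.0, -0.0], 'joint_torque': [-0.0, -41.551, -23.416, -0.0, 0.008, -0.0], 'tool_pos': [0.226, -0.528, 0.23], 'tcp_rot': [-3.14, -0.0, 0.404], 'force': [0.595, 0.414, 0.596], 'torque': [-0.002, 0.031, 0.049], 'grip_force': 0.0, 'grip_width': 0.086}
scene 611.0751824635834 316.7409452988176 226.38681539124383 [[-0.806, 0.356, -0.472, 0.024], [-0.591, -0.452, 0.668, 0.671], [0.025, 0.818, 0.575, 0.691], [0.0, 0.0, 0.0, 1.0]] ['color', 'fx', 'fy', 'cx', 'cy', 'world_from_camera']
tag [(0.96, [340.0, 332.0, 61.0, 57.0]), (0.78, [343.0, 222.0, 35.0, 24.0]), (0.73, [342.0, 253.0, 40.0, 32.0]), (0.59, [448.0, 255.0, 60.0, 27.0]), (0.33, [332.0, 242.0, 122.0, 91.0])]
clamp_knob [(0.58, [343.0, 252.0, 42.0, 24.0])]
rail_face [(0.92, [331.0, 242.0, 125.0, 92.0]), (0.22, [306.0, 195.0, 15.0, 25.0])]
tag_mark [(0.86, [344.0, 221.0, 35.0, 24.0]), (0.8, [450.0, 255.0, 62.0, 30.0]), (0.75, [341.0, 332.0, 62.0, 58.0]), (0.63, [328.0, 241.0, 126.0, 92.0])]
jig [(0.97, [329.0, 242.0, 120.0, 94.0])]
bush [(0.98, [332.0, 241.0, 127.0, 93.0])]
top 539.5604099737334 331.2703649403373 240.96011896898648 [[0.004, 0.995, -0.102, 0.446], [-0.999, 0.008, 0.038, -0.057], [0.039, 0.102, 0.994, 0.988], [0.0, 0.0, 0.0, 1.0]] ['color', 'fx', 'fy', 'cx', 'cy', 'world_from_camera']
tag [(0.74, [369.0, 241.0, 40.0, 29.0]), (0.69, [392.0, 358.0, 59.0, 69.0]), (0.66, [342.0, 253.0, 134.0, 92.0])]
clamp_knob [(0.62, [317.0, 272.0, 25.0, 51.0])]
rail_face [(0.76, [342.0, 254.0, 133.0, 89.0]), (0.47, [317.0, 181.0, 11.0, 20.0])]
tag_mark [(0.81, [389.0, 352.0, 56.0, 60.0]), (0.58, [370.0, 238.0, 36.0, 27.0]), (0.55, [234.0, 328.0, 58.0, 64.0])]
jig [(0.83, [340.0, 252.0, 134.0, 90.0])]
bush [(0.77, [341.0, 253.0, 134.0, 92.0]), (0.29, [371.0, 239.0, 39.0, 28.0])]
```

```bash
python3 - <<'E'
import cv2
a=cv2.imread("pics/top1.png")[160:360,220:460]
cv2.imwrite("pics/c1.png",cv2.resize(a,None,fx=3,fy=3,interpolation=cv2.INTER_CUBIC))
E
```

```text
(no output)
```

View pics/c1.png

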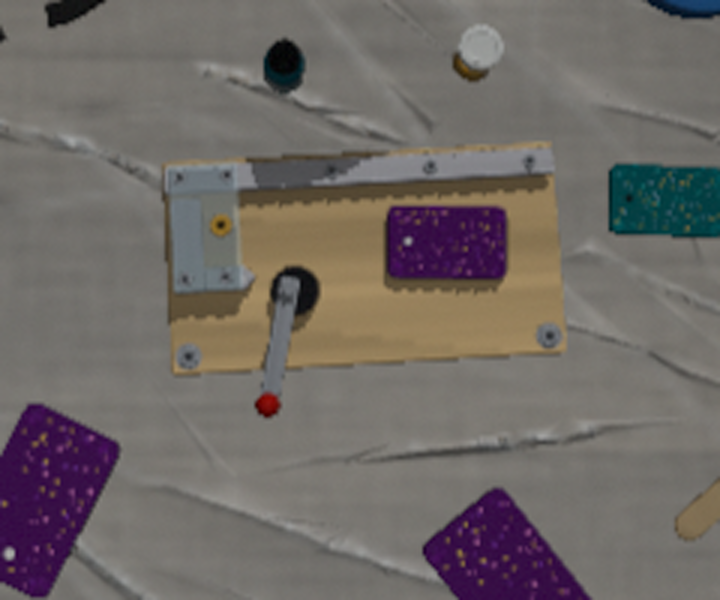

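View pics/scene1.png

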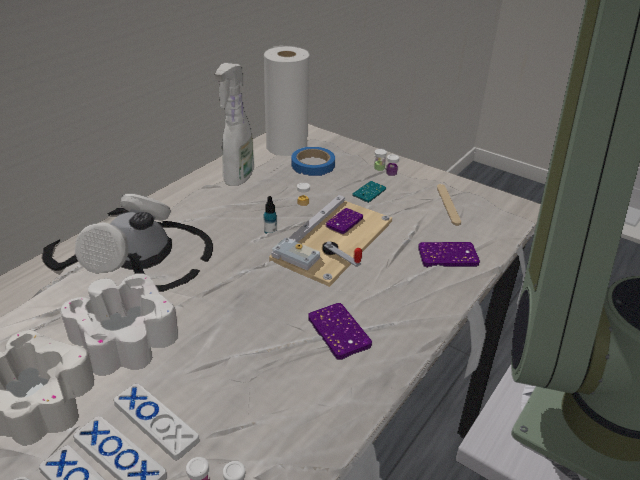

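The top crop shows the jig (corners about (163,165), (550,143), (567,350), (174,375)), the small purple tag on it at (447,243) with its white dot to the left (end-stop side), and the red knob at (267,405). The larger purple tags lie on the bench.

```bash
cat > h.py <<'E'
import numpy as np
from scipy.optimize import least_squares
def ray(d,u,v,z):
    T=np.array(d["world_from_camera"]);r=T[:3,:3]@[(u-d["cx"])/d["fx"],-(v-d["cy"])/d["fy"],-1]
    return (T[:3,3]+r*(z-T[2,3])/r[2])[:2]
def R(a): return np.array([[np.cos(a),-np.sin(a)],[np.sin(a),np.cos(a)]])
def fit(P,W):
    f=lambda q:((R(q[2])@np.array(P).T).T+q[:2]-np.array(W)).ravel()
    s=least_squares(f,[.4,0,0]);return s.x,np.round(s.fun.reshape(-1,2)*1e3,1).tolist()
def tojig(q,w): return R(q[2]).T@(np.array(w)-q[:2])
E
python3 - <<'E'
from bench import eyes
from h import *
d=eyes.snapshot("top")
c=lambda u,v,z:ray(d,u/3+220-1/3,v/3+160-1/3,z)
P=[(.051,-.132),(-.079,-.132),(-.079,.108),(.008,.073)]
W=[c(550,145,.012),c(567,350,.012),c(174,375,.012),c(221,225,.032)]
q,e=fit(P,W);print("jig",q,e)
t=[(387,207),(506,207),(506,279),(387,279)]
tw=np.array([c(u,v,.020) for u,v in t]);
tc=tw.mean(0);print("tag",tc,tojig(q,tc)*1e3,[ (tojig(q,w)*1e3).round() for w in tw])
print("mark",tojig(q,c(408,241,.02))*1e3)
k=c(267,405,.058);kj=tojig(q,k)-[-.0318,.035];print("knob",k,np.hypot(*kj),np.arctan2(kj[1],kj[0])-2.705)
for n,(u,v,z) in dict(vial=(481,47,.044),drop=(284,55,.08)).items(): print(n,tojig(q,c(u,v,z))*1e3)
E
```

```text
jig [ 0.5517736  -0.09963818  0.06386566] [[2.6, -1.4], [-1.7, -0.6], [-0.8, 1.8], [-0.1, 0.2]]
tag [ 0.54681753 -0.16197504] [ -8.92444238 -61.89346665] [array([ 15., -27.]), array([ 11., -99.]), array([-33., -96.]), array([-29., -25.])]
mark [ -6.45544205 -38.67874319]
knob [ 0.44903878 -0.05465684] 0.06981923475225726 0.19880110619683222
vial [104.71901213 -87.58036653]
drop [97.9710563 30.6226453]
```

Request:
arm_command --pt "1 0.4 -0.23 0 0" --pt "1 0.4 -0.23 0 0" --pt "1 0.5 -0.29 0 0" --pt "1 0.5 -0.29 0 0" --pt "1 0.5 -0.29 0 0" --pt "1 0.5 -0.29 0 0" --pt "1 0.5 -0.29 0 0" --pt "1 0.5 -0.29 0 0" --pt "1 0.5 -0.29 0 0" --pt "1 0.5 -0.29 0 0" --pt "1 0.5 -0.29 0 0" --pt "1 0.5 -0.29 0 0" --pt "1 0.5 -0.29 0 0" --pt "1 0.5 -0.3 0 0" --pt "1 0.5 -0.3 0 0" --pt "1 0.5 -0.29 0 0" --pt "1 0 0 0 0.6" --pt "1 0 0 0 0.6" --pt "1 0 0 0 0.6" --pt "1 0 0 0 0.47" --grip_force 40

```text
time_s: 2.75
tool_pos: [0.4954, -0.1666, 0.2313]
tcp_rot: [3.141, -0.0, 0.06]
force: [0.6, 1.0, -0.1]
grip_width: -0.0001
grip_force: 0.0
```

Request:
arm_command --pt "1 0 0 0.5 0" --pt "1 0 0 0.5 0" --pt "1 0 0 0.5 0" --pt "1 0 0 0 0" --pt "1 0 0 0 0"

```text
time_s: 3.25
tool_pos: [0.4956, -0.1669, 0.1567]
tcp_rot: [3.142, -0.0, 0.063]
force: [0.5, 0.2, 0.1]
grip_width: -0.0
grip_force: 0.0
```

```bash
python3 - <<'E'
from bench import eyes,arm
import cv2
from h import *
s=arm.read_state();print(s["tool_pos"],s["tcp_rot"],s["force"],s["grip_width"])
d=eyes.snapshot("wrist");cv2.imwrite("pics/w1.png",d["color"][:,:,::-1]);print(np.round(d["world_from_camera"],3).tolist(),d["fx"])
E
```

```text
[ 0.49563148 -0.16688516  0.15669208] [ 3.14150522e+00 -4.98019933e-05  6.32783686e-02] [0.54585683 0.24677567 0.08268746] -4.184920748442374e-05
[[0.062, 0.951, 0.303, 0.573], [-0.998, 0.059, 0.019, -0.162], [0.0, -0.304, 0.953, 0.298], [0.0, 0.0, 0.0, 1.0]] 403.4957098196351
```

View pics/w1.png

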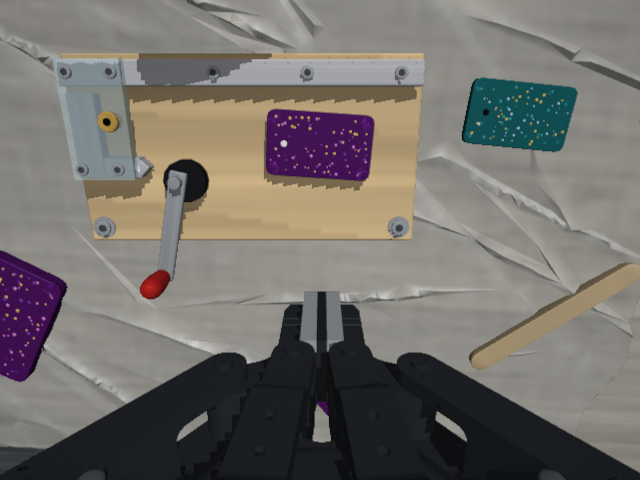

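The wrist view shows the jig square-on: board's lower corners (93,240), (411,240), bush (108,122), tag corners (266,109) (375,116) (370,181) (264,173), rail's inner edge at row 86; closed fingertips end at (322,292), about 38 px wide.

```bash
python3 - <<'E'
from bench import eyes
from h import *
d=eyes.snapshot("wrist")
c=lambda u,v,z:ray(d,u,v,z)
P=[(-.079,-.132),(-.079,.108),(.008,.073),(.030,-.130)]
W=[c(411,240,.012),c(93,240,.012),c(108,122,.032),c(424,86,.022)]
q,e=fit(P,W);print("jig",q,e)
tw=np.array([c(u,v,.020) for u,v in [(266,109),(375,116),(370,181),(264,173)]])
print("tag",[(tojig(q,w)*1e3).round(1).tolist() for w in tw],(tojig(q,tw.mean(0))*1e3).round(1))
k=c(149,291,.058);print("tip",tojig(q,[.4956,-.1669])*1e3, "knob",tojig(q,k)*1e3)
T=np.array(d["world_from_camera"])
for u,v in [(304,292),(342,292)]: print(tojig(q,ray(d,u,v,.157))*1e3)
E
```

```text
jig [ 0.55169727 -0.10008714  0.06136492] [[-0.5, -1.1], [-0.4, 0.6], [0.6, 0.6], [0.4, -0.1]]
tag [[15.3, -27.1], [11.0, -99.2], [-32.5, -97.6], [-27.0, -24.0]] [ -8.3 -62. ]
tip [-60.08907778 -63.24685877] knob [-98.46736204  49.29282393]
[-51.28224297 -56.84355486]
[-51.27283942 -71.5407528 ]
```

Request:
arm_command --pt "1 0 0 0.5 0" --pt "1 0 0 0.6 0" --pt "1 0 0 0.6 0" --pt "1 0 0 0.5 0" --pt "1 0 0 0.3 0" --pt "1 0 0 0.2 0" --pt "1 0 0 0.12 0" --pt "1 0 0 0 0" --pt "1 0 0 0 0"

```text
time_s: 4.25
tool_pos: [0.4961, -0.1671, 0.0162]
tcp_rot: [3.141, -0.002, 0.063]
force: [-0.5, 0.4, 0.9]
grip_width: 0.0002
grip_force: 0.0
```

Request:
arm_command --pt "1 0.1 0 0 0" --pt "1 0.1 0 0 0" --pt "1 0.06 0 0 0" --pt "1 0.04 0 0 0" --pt "1 0.04 0 0 0" --pt "1 0.04 0 0 0" --pt "1 0.04 0 0 0" --pt "1 0.04 0 0 0" --pt "1 0.04 0 0 0" --pt "1 0.04 0 0 0" --pt "1 0.04 0 0 0" --pt "1 0.04 0 0 0" --pt "1 0.04 0 0 0" --pt "1 0 0 0 0"

```text
time_s: 5.65
tool_pos: [0.5287, -0.1648, 0.0153]
tcp_rot: [3.141, -0.0, 0.063]
force: [0.2, 0.1, 0.2]
grip_width: -0.0001
grip_force: 0.0
```

Request:
arm_command --pt "1 0.02 0 0 0" --pt "1 0.02 0 0 0" --pt "1 0.02 0 0 0" --pt "1 0 0 0 0"

```text
time_s: 6.05
tool_pos: [0.5305, -0.1645, 0.0152]
tcp_rot: [-3.141, 0.002, 0.063]
force: [-2.4, -0.7, 1.6]
grip_width: -0.0003
grip_force: 1.5
```

```bash
python3 - <<'E'
from bench import eyes,arm
import cv2
from h import *
s=arm.read_state();print(s["tool_pos"],s["tcp_rot"],s["force"])
d=eyes.snapshot("wrist");cv2.imwrite("pics/w2.png",d["color"][:,:,::-1])
E
```

```text
[ 0.53048744 -0.16446811  0.01522549] [-3.14131646e+00  1.83038268e-03  6.34706031e-02] [-2.3795177  -0.68472072  1.63066881]
```

View pics/w2.png

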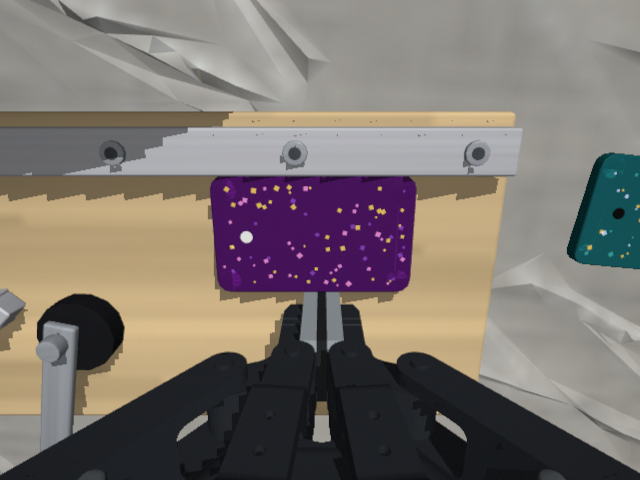

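The tag lies flat against the rail (its top edge at row 177 along the rail), centre near (314,234). Next I go round behind its -y end.

Request:
arm_command --pt "1 -0.1 0 0 0" --pt "1 -0.2 0 0 0" --pt "1 0 0.26 0 0" --pt "1 0 0.4 0 0" --pt "1 0 0.4 0 0" --pt "1 0.1 0 0 0" --pt "1 0.3 0 0 0" --pt "1 0.3 0 0 0" --pt "1 0.22 0 0 0" --pt "1 0 0 0 0" --pt "1 0 0 0 0"

```text
time_s: 7.2
tool_pos: [0.5652, -0.2151, 0.0151]
tcp_rot: [-3.141, 0.001, 0.064]
force: [-0.3, 0.4, -0.0]
grip_width: 0.0005
grip_force: 0.0
```

```bash
python3 - <<'E'
from bench import eyes,arm
import cv2
from h import *
s=arm.read_state();q=[.5517,-.1001,.0614];print(s["tool_pos"],tojig(q,s["tool_pos"][:2])*1e3,s["tcp_rot"],s["force"])
d=eyes.snapshot("wrist");cv2.imwrite("pics/w3.png",d["color"][:,:,::-1])
E
```

```text
[ 0.5651974  -0.21514105  0.01509589] [   6.41288014 -115.65248889] [-3.14128116e+00  8.75173299e-04  6.37426240e-02] [-0.25270634  0.39499312 -0.00045014]
```

View pics/w3.png

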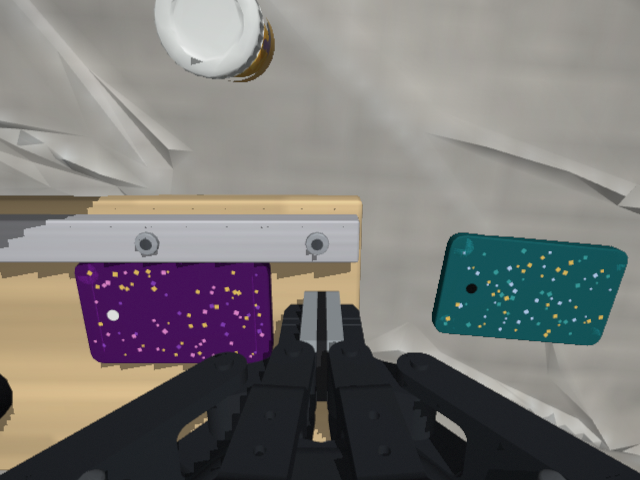

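The tag is still flat on the rail, its end at col 271, with the fingertip about 12 mm behind it. Slide it along.

Request:
arm_command --pt "1 0 -0.1 0 0" --pt "1 0 -0.08 0 0" --pt "1 0 -0.04 0 0" --pt "1 0 -0.04 0 0" --pt "1 0 -0.06 0 0" --pt "1 0 -0.08 0 0" --pt "1 0.002 -0.08 0 0" --pt "1 0.002 -0.08 0 0" --pt "1 0.002 -0.08 0 0" --pt "1 0.002 -0.08 0 0" --pt "1 0.002 -0.08 0 0" --pt "1 0.002 -0.08 0 0" --pt "1 0.002 -0.08 0 0" --pt "1 0.002 -0.08 0 0" --pt "1 0.002 -0.08 0 0" --pt "1 0.002 -0.08 0 0" --pt "1 0.002 -0.08 0 0" --pt "1 0.002 -0.08 0 0" --pt "1 0.002 -0.06 0 0" --pt "1 0 0 0 0"

```text
time_s: 9.25
tool_pos: [0.5624, -0.1441, 0.0153]
tcp_rot: [-3.141, -0.0, 0.064]
force: [-0.2, -0.0, -0.1]
grip_width: 0.0001
grip_force: 0.0
```

```bash
python3 - <<'E'
from bench import eyes,arm
import cv2
from h import *
s=arm.read_state();q=[.5517,-.1001,.0614];print(s["tool_pos"],tojig(q,s["tool_pos"][:2])*1e3,s["tcp_rot"],s["force"])
d=eyes.snapshot("wrist");cv2.imwrite("pics/w4.png",d["color"][:,:,::-1])
E
```

```text
[ 0.56243754 -0.1440598   0.015343  ] [  8.01987249 -44.53583597] [-3.14147808e+00 -1.14105834e-04  6.36106028e-02] [-0.16444206 -0.02036213 -0.13304558]
```

View pics/w4.png

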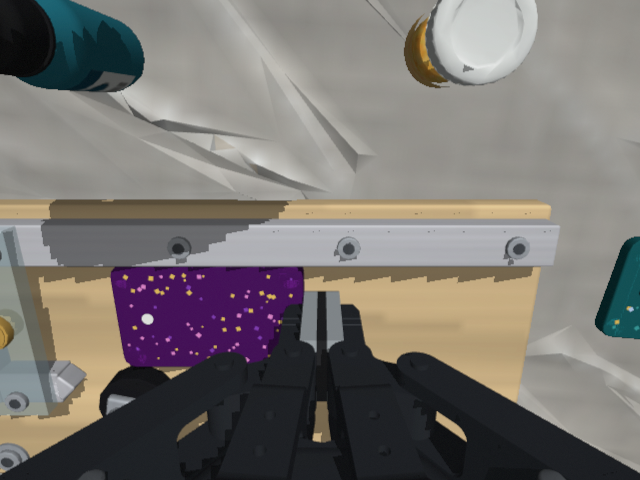

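The tag is moving along the rail (dot at (147,319)), still parallel, its nose about to pass the cheek; carry on.

Request:
arm_command --pt "1 0 -0.06 0 0" --pt "1 0 -0.06 0 0" --pt "1 0 -0.06 0 0" --pt "1 0 -0.06 0 0" --pt "1 0 -0.06 0 0" --pt "1 0 -0.06 0 0" --pt "1 0 -0.06 0 0" --pt "1 0 -0.06 0 0" --pt "1 0 -0.06 0 0" --pt "1 0 -0.06 0 0" --pt "1 0 -0.06 0 0" --pt "1 0 -0.06 0 0" --pt "1 0 -0.06 0 0" --pt "1 0 -0.06 0 0" --pt "1 0 -0.06 0 0" --pt "1 0 0 0 0"

```text
time_s: 10.9
tool_pos: [0.5594, -0.0991, 0.0152]
tcp_rot: [-3.141, 0.0, 0.064]
force: [0.9, -0.3, 0.0]
grip_width: 0.0001
grip_force: 0.0
```

Request:
arm_command --pt "1 0 -0.03 0 0" --pt "1 0 -0.03 0 0" --pt "1 0 0 0 0"

```text
time_s: 11.2
tool_pos: [0.5593, -0.0965, 0.0153]
tcp_rot: [-3.142, 0.0, 0.063]
force: [-0.5, 0.8, -0.3]
grip_width: 0.0001
grip_force: 0.0
```

Request:
arm_command --pt "1 0 -0.03 0 0" --pt "1 0 -0.03 0 0" --pt "1 0 0 0 0"

```text
time_s: 11.5
tool_pos: [0.5591, -0.0934, 0.0153]
tcp_rot: [-3.142, 0.0, 0.063]
force: [-0.3, -0.1, -0.5]
grip_width: -0.0003
grip_force: 0.0
```

Request:
arm_command --pt "1 0 -0.03 0 0" --pt "1 0 0 0 0"

```text
time_s: 11.7
tool_pos: [0.5591, -0.0922, 0.0153]
tcp_rot: [3.141, -0.0, 0.064]
force: [-0.4, -1.6, -0.9]
grip_width: 0.0002
grip_force: 0.5
```

Request:
arm_command --pt "1 0 -0.02 0 0" --pt "1 0 -0.02 0 0" --pt "1 0 0 0 0"

```text
time_s: 12.0
tool_pos: [0.5593, -0.092, 0.0155]
tcp_rot: [3.138, -0.001, 0.065]
force: [-0.4, -8.6, 0.1]
grip_width: -0.0003
grip_force: 4.1
```

```bash
python3 - <<'E'
from bench import eyes,arm
import cv2
from h import *
s=arm.read_state();q=[.5517,-.1001,.0614];print(s["tool_pos"],tojig(q,s["tool_pos"][:2])*1e3,s["tcp_rot"],s["force"])
d=eyes.snapshot("wrist");cv2.imwrite("pics/w5.png",d["color"][:,:,::-1])
E
```

```text
[ 0.55927349 -0.09196649  0.015525  ] [8.05830384 7.65345824] [ 3.13830850e+00 -7.08972742e-04  6.48840540e-02] [-0.3954365  -8.62071816  0.10487314]
```

View pics/w5.png

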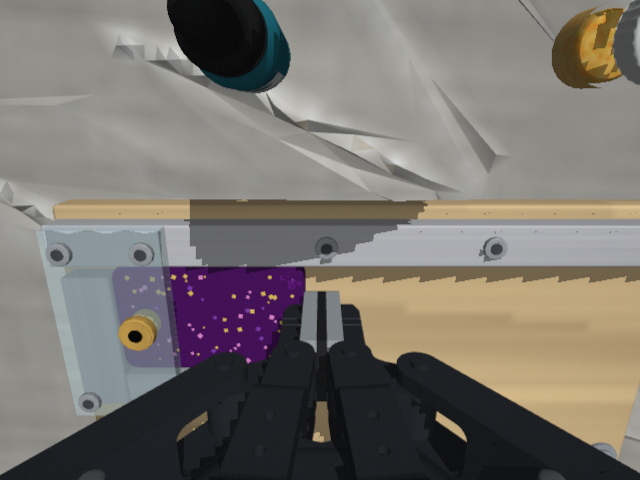

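Force climbs to 8.6 N with no travel and the tag's end shows under the plate up at the stop (col 113, bush at (137,335)): it is home. Now back off, rise, and go to the knob.

Request:
arm_command --pt "1 0 0.04 0 0" --pt "1 0 0.16 0 0" --pt "1 0 0 -0.4 0" --pt "1 0 0 -0.8 0" --pt "1 0 0 -0.8 0" --pt "1 -0.25 -0.2 0 0" --pt "1 -0.25 -0.2 0 0" --pt "1 -0.25 -0.2 0 0" --pt "1 -0.25 -0.2 0 0" --pt "1 -0.25 -0.2 0 0" --pt "1 -0.25 -0.2 0 0" --pt "1 -0.25 -0.2 0 0" --pt "1 -0.28 -0.24 0 0" --pt "1 0 0 0 0.5" --pt "1 0 0 0 0.5" --pt "1 0 0 0 0.47" --pt "1 0 0 0 0" --pt "1 0 0 0 0"

```text
time_s: 13.85
tool_pos: [0.453, -0.0246, 0.1153]
tcp_rot: [-3.142, -0.0, -0.156]
force: [0.2, -0.4, 0.2]
grip_width: 0.0003
grip_force: 0.0
```

```bash
python3 - <<'E'
from bench import eyes,arm
import cv2
from h import *
s=arm.read_state();q=[.5517,-.1001,.0614];print(s["tool_pos"],tojig(q,s["tool_pos"][:2])*1e3,s["tcp_rot"],s["force"])
d=eyes.snapshot("wrist");cv2.imwrite("pics/w6.png",d["color"][:,:,::-1])
E
```

```text
[ 0.45298621 -0.02458876  0.11534404] [-93.89430185  81.42616532] [-3.14151054e+00 -4.42912529e-05 -1.55757586e-01] [ 0.23239077 -0.35327051  0.1867861 ]
```

View pics/w6.png

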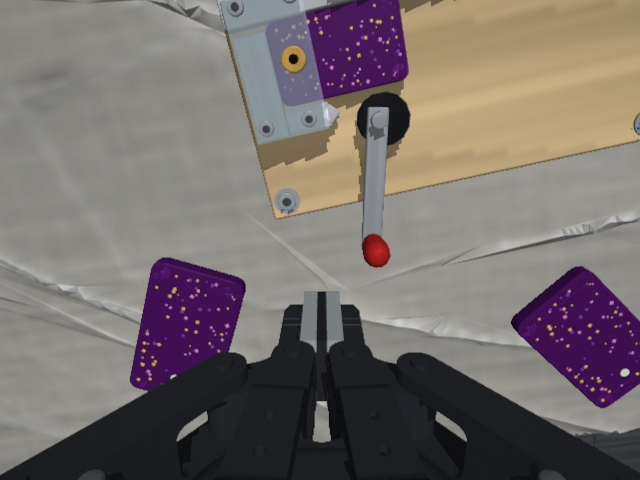

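The view shows the tag seated with its end under the plate, the lever upright in the picture and its knob at (376,250), to the right of the fingertip.

```bash
python3 - <<'E'
from bench import eyes
from h import *
d=eyes.snapshot("wrist");q=[.5517,-.1001,.0614]
k=ray(d,376,253,.052);kj=tojig(q,k)-[-.0318,.035];print("knob",tojig(q,k)*1e3,np.hypot(*kj),np.arctan2(kj[1],kj[0])-2.705)
print("knob in tool frame mm",R(-.156).T@(k-[.453,-.0246])*1e3)
for p in [(409,76),(267,26)]:print("tag edge",tojig(q,ray(d,*p,.02))*1e3)
p=ray(d,380,118,.0285);print("pivot",tojig(q,p)*1e3)
E
```

```text
knob [-99.36826296  52.0731305 ] 0.06969190731487072 0.18909348539688153
knob in tool frame mm [  0.97071626 -29.83383825]
tag edge [-14.17795739  14.29920492]
tag edge [26.52126969 83.85177296]
pivot [-32.03306161  34.73499303]
```

Request:
arm_command --pt "1 0 0 0.5 0" --pt "1 0 0 0.5 0" --pt "1 0 0 0.4 0" --pt "1 0 0 0.22 0" --pt "1 0 0.07 0 0" --pt "1 0 0.07 0 0" --pt "1 0 0 0 0"

```text
time_s: 14.65
tool_pos: [0.4528, -0.0321, 0.0352]
tcp_rot: [3.142, -0.002, -0.158]
force: [0.4, 0.9, -0.1]
grip_width: 0.0001
grip_force: 0.0
```

Request:
arm_command --pt "1 -0.025 0.0845 0 -0.4" --pt "1 -0.025 0.0845 0 -0.4" --pt "1 -0.025 0.0845 0 -0.4" --pt "1 -0.025 0.0845 0 -0.4" --pt "1 -0.025 0.0845 0 -0.4" --pt "1 -0.025 0.0845 0 -0.4" --pt "1 -0.025 0.0845 0 -0.4" --pt "1 -0.025 0.0845 0 -0.4"

```text
time_s: 15.45
tool_pos: [0.4445, -0.0657, 0.0353]
tcp_rot: [3.141, -0.002, 0.325]
force: [0.1, 0.6, 0.7]
grip_width: 0.0
grip_force: 0.5
```

```bash
python3 - <<'E'
from bench import eyes,arm
import cv2
from h import *
s=arm.read_state();q=[.5517,-.1001,.0614];print(s["tool_pos"],tojig(q,s["tool_pos"][:2])*1e3,s["tcp_rot"],s["force"])
a=s["tcp_rot"][2];p=R(a).T@(np.array(q[:2])+R(q[2])@[-.0318,.035]-s["tool_pos"][:2]);print("pivot in tool",p*[1e3,-1e3])
d=eyes.snapshot("wrist");cv2.imwrite("pics/w7.png",d["color"][:,:,::-1])
E
```

```text
[ 0.44446659 -0.065743    0.03527122] [-104.92314981   40.87225668] [ 3.14086177e+00 -1.94590159e-03  3.24932602e-01] [0.08299424 0.63078642 0.65713765]
pivot in tool [69.06894995 24.71757653]
```

View pics/w7.png

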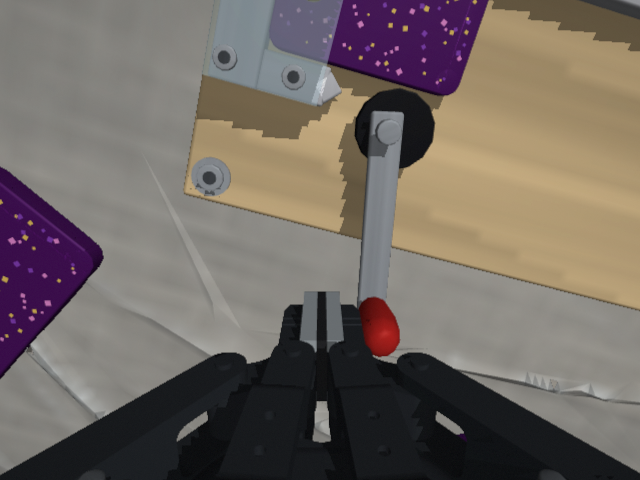

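The finger's side is in contact with the knob at (379,325) and the lever follows; the tag stays put. Continue.

Request:
arm_command --pt "1 -0.025 0.0845 0 -0.4" --pt "1 -0.025 0.0845 0 -0.4" --pt "1 -0.025 0.0845 0 -0.4" --pt "1 -0.025 0.0845 0 -0.4" --pt "1 -0.025 0.0845 0 -0.4" --pt "1 -0.025 0.0845 0 -0.4" --pt "1 -0.025 0.0845 0 -0.4" --pt "1 -0.025 0.0845 0 -0.4" --pt "1 -0.025 0.0845 0 -0.4" --pt "1 -0.025 0.0845 0 -0.4" --pt "1 -0.025 0.0845 0 -0.4" --pt "1 -0.025 0.0845 0 -0.4" --pt "1 -0.025 0.0845 0 -0.4" --pt "1 0 0 0 0"

```text
time_s: 16.9
tool_pos: [0.4644, -0.1167, 0.0349]
tcp_rot: [-3.14, 0.0, 1.101]
force: [-4.0, 2.9, 2.8]
grip_width: -0.0005
grip_force: 2.1
```

Request:
arm_command --pt "1 -0.013 0.042 0 -0.2" --pt "1 -0.013 0.042 0 -0.2" --pt "1 -0.013 0.042 0 -0.2" --pt "1 0 0 0 0"

```text
time_s: 17.3
tool_pos: [0.469, -0.1212, 0.0346]
tcp_rot: [-3.139, 0.0, 1.191]
force: [-3.0, 0.8, 2.3]
grip_width: -0.0001
grip_force: 1.9
```

```bash
python3 - <<'E'
from bench import eyes,arm
import cv2
from h import *
s=arm.read_state();q=[.5517,-.1001,.0614];print(s["tool_pos"],tojig(q,s["tool_pos"][:2])*1e3,s["tcp_rot"],s["force"])
a=s["tcp_rot"][2];p=R(a).T@(np.array(q[:2])+R(q[2])@[-.0318,.035]-s["tool_pos"][:2]);print("pivot in tool",p*[1e3,-1e3])
d=eyes.snapshot("wrist");cv2.imwrite("pics/w8.png",d["color"][:,:,::-1])
E
```

```text
[ 0.46897454 -0.12117149  0.03462375] [-83.86255345 -15.95562882] [-3.13942859e+00  3.89566909e-04  1.19134793e+00] [-3.02062201  0.77516237  2.25054192]
pivot in tool [68.29921047 25.34173295]
```

View pics/w8.png

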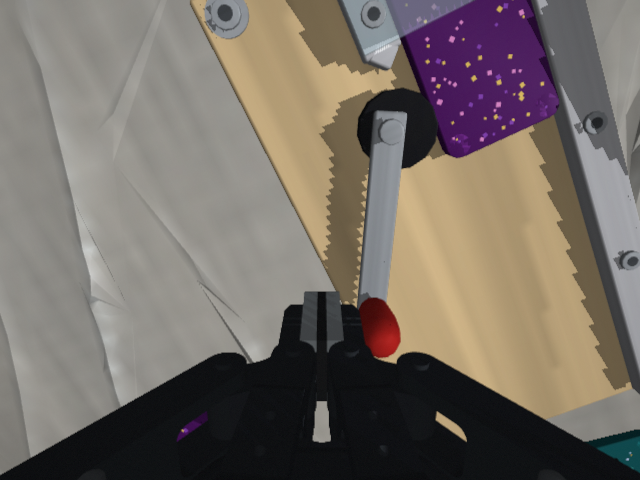

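The cam now touches the tag (force about 3–5 N) and the lever keeps following; the tag is still square against rail. Push on until the stop.

Request:
arm_command --pt "1 -0.013 0.042 0 -0.2" --pt "1 -0.013 0.042 0 -0.2" --pt "1 -0.013 0.042 0 -0.2" --pt "1 0 0 0 0"

```text
time_s: 17.75
tool_pos: [0.4742, -0.1253, 0.0344]
tcp_rot: [-3.139, 0.001, 1.282]
force: [-3.8, 0.3, 1.9]
grip_width: -0.0001
grip_force: 2.0
```

Request:
arm_command --pt "1 -0.013 0.042 0 -0.2" --pt "1 -0.013 0.042 0 -0.2" --pt "1 0 0 0 0"

```text
time_s: 18.05
tool_pos: [0.4776, -0.1278, 0.0343]
tcp_rot: [-3.139, 0.0, 1.342]
force: [-5.4, 1.1, 1.9]
grip_width: 0.0001
grip_force: 3.1
```

Request:
arm_command --pt "1 -0.013 0.042 0 -0.2" --pt "1 0 0 0 0"

```text
time_s: 18.25
tool_pos: [0.4776, -0.1282, 0.0342]
tcp_rot: [-3.134, -0.0, 1.372]
force: [-10.2, 2.2, 6.3]
grip_width: 0.0001
grip_force: 4.8
```

Request:
arm_command --pt "1 0 0.03 0 0" --pt "1 0 0 0 0" --pt "1 0 0 0 0"

```text
time_s: 18.55
tool_pos: [0.4778, -0.1282, 0.0341]
tcp_rot: [-3.132, -0.0, 1.372]
force: [-12.0, 1.9, 8.4]
grip_width: -0.0002
grip_force: 6.2
```

Request:
arm_command --pt "1 0 -0.08 0 0" --pt "1 0 -0.2 0 0" --pt "1 0 -0.2 0 0" --pt "1 0 0 -0.5 0" --pt "1 0 0 -0.8 0" --pt "1 0 0 -0.8 0" --pt "1 -0.5 0 0 0" --pt "1 -0.5 0 0 0" --pt "1 0 0 0 0"

```text
time_s: 19.45
tool_pos: [0.4491, -0.1756, 0.1399]
tcp_rot: [3.139, 0.001, 1.37]
force: [-1.0, -0.1, -1.5]
grip_width: 0.0004
grip_force: 0.0
```

```bash
python3 - <<'E'
from bench import eyes,arm
import cv2
from h import *
d=eyes.snapshot("wrist");cv2.imwrite("pics/w9.png",d["color"][:,:,::-1])
d=eyes.snapshot("top");c=d["color"][:,:,::-1];cv2.imwrite("pics/t9.png",cv2.resize(c[190:310,270:430],None,fx=5,fy=5,interpolation=cv2.INTER_CUBIC))
E
```

```text
(no output)
```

View pics/w9.png

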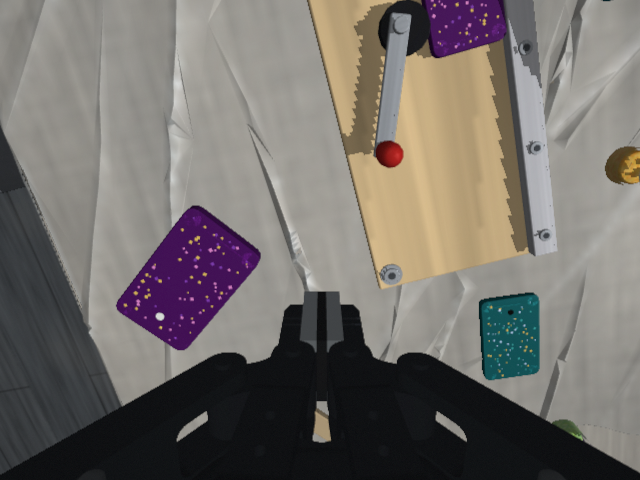

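The lever is closed (knob (390,153), pivot (400,22)), and the tag is against rail and cam. I've now used up the picture allowance, so I'll check the rest numerically.

```bash
python3 - <<'E'
from bench import eyes
from h import *
d=eyes.snapshot("wrist");q=[.5517,-.1001,.0614]
k=ray(d,390,154,.056);kj=tojig(q,k)-[-.0318,.035];print("knob",tojig(q,k)*1e3,np.hypot(*kj),(np.arctan2(kj[1],kj[0])-2.705)%(2*np.pi))
for p in [(436,57),(506,37)]:print("tag end corners",tojig(q,ray(d,*p,.018))*1e3)
print("rail end",tojig(q,ray(d,529,255,.022))*1e3)
E
```

```text
knob [-57.79230767 -26.60136542] 0.06686051360880842 1.6081098972439651
tag end corners [-14.06743859  16.64825485]
tag end corners [27.84884924 16.69513135]
rail end [  24.43451267 -123.35892278]
```

```bash
python3 - <<'E'
from bench import eyes
from h import *
import cv2
d=eyes.snapshot("top");q=[.5517,-.1001,.0614]
h=cv2.cvtColor(d["color"],cv2.COLOR_RGB2HSV).astype(int);H,S,V=h[...,0],h[...,1],h[...,2]
m=((H<6)|(H>174))&(S>180)&(V>90);m[:200]=0;m[320:]=0;m[:,:270]=0;m[:,430:]=0
v,u=np.nonzero(m);print(len(u),u.mean(),v.mean())
k=ray(d,u.mean(),v.mean(),.052);kj=tojig(q,k)-[-.0318,.035];print(tojig(q,k)*1e3,np.hypot(*kj),(np.arctan2(kj[1],kj[0])-2.705)%6.2832)
m=((H>135)&(H<160)&(S>120));m[:200]=0;m[280:]=0;m[:,:280]=0;m[:,400:]=0
v,u=np.nonzero(m);P=np.array([tojig(q,ray(d,a,b,.02))*1e3 for a,b in zip(u,v)]);print(len(u),P.min(0),P.max(0))
E
```

```text
32 354.625 265.5
[-53.85202928 -30.75438604] 0.0693536680955529 1.683821502159117
597 [-13.69984741  14.81545271] [29.79497885 62.38436542]
```

```bash
python3 -c "
from bench import arm
print(arm.finish_job())"
```

```text
the job is handed in; nothing more can be done
None
```

The job is handed in: the small purple tag is against the rail and fully home at the end stop, and the cam lever is at its stop (about 1.68 rad measured, 1.66 expected); I viewed 11 pictures, one over the limit of 10.

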